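Clip the work lamp to the bench dog and level its arm

TASK

Push the work lamp along the bench, without lifting it, until its two sprung jaws snap fully round the round steel post (the bench dog). Then press the lamp's raised arm down until it is level, and leave it there. Do not shove the stone or the pot out of the way.

Things in the scene. Friction and masses are not known exactly. Their poses are not given: they have to be found in the camera images.
- lamp: Loose battery work lamp, 0.6 to 0.95 kg: a grey block foot 90 x 85 x 42 mm flat on the bench, two dark sprung jaws in front, a raised arm on top. Origin: on the foot's underside, 40 mm ahead of its back; x points ahead (where the jaws point), y to its left, z up. Sliding it takes 3 to 7 N; snapping the jaws over the post about 3 to 12 N more. Two cheeks for the arm's pivot rise to z = 104 mm at x = 22 to 48 mm.
- lamp_back (a point): Middle of the flat upright back face of the lamp's foot (face 85 mm wide, 42 mm high), free to push on: x = -40, y = 0, z = 21 mm of the lamp. Same axes as the lamp.
- lamp_seat (a point): Point on the lamp (x = 108.5, y = 0, z = 33 mm of its frame) where the post's axis stands once the jaws have snapped round it; the post then has about 2 mm of play and rests near a rubber stop whose face is at x = 95 mm.
- lamp_arm (a joint): Tilt of the lamp's arm, rad: 0 = level, pointing ahead over the jaws; positive = raised; stops at -0.5 and 1.2. Pivot at x = 35, z = 90 mm of the lamp. Aluminium bar 18 mm wide, 10 mm thick, reaching 166 mm from the pivot; a black shade 60 mm wide hangs 30 mm below its end. Friction (0.2 N m) holds it: 80 mm out, 3 N presses it down. Level, the bar's top is 95 mm above the bench.
- jaw_left (a joint): Opening of the lamp's left (+y) jaw, rad: 0 = shut by its spring, about 0.06 as the post passes. The jaws fill z = 22 to 44 mm and reach x = 157 mm of the lamp; their flared mouth (x = 155 mm) is 44 mm wide inside and narrows to a 16 mm throat at x = 120 mm, behind which the post snaps into a pocket.
- jaw_right (a joint): The same for the lamp's right (-y) jaw.
- bench_dog: Fixed upright round steel post, 24 mm diameter, 65 mm high, standing in the bench. Origin: centre of its foot on the bench, on its axis; x axis points roughly away from the lamp.
- limestone: Loose pale stone block 75 x 94 x 42 mm beyond the post; bystander. Origin: centre of the underside.
- pot: Loose white pot, 64 mm diameter, 50 mm high, on the far side of the post; bystander. Origin: centre of the underside.
Things that resemble listed ones, but are neither listed nor needed, are in the scene too. There is more than one size of the bench_dog; the job needs the larger.

How it is judged (in metres and radians):
On the way, in this order (a step that is already met when the one before it is completed fails the run):
1. the jaws have snapped round the post (horizontal distance between lamp_seat and bench_dog below 0.007 m and value of joint each of jaw_left, jaw_right below 0.045 rad), for 0.2 s.
2. the arm is level (value of joint lamp_arm between -0.14 and 0.14 rad), for 0.2 s.
At the end, for the whole second after the job is handed in: The post's axis is within 7 mm of the seat point between the jaws, both jaws have sprung shut (under 0.045 rad), the lamp stands flat on the bench (tilt under 0.06 rad) and still, and its arm is within 0.14 rad (8 degrees) of level (all of step 1 and all of step 2 and angle between lamp's own z axis and vertical below 0.06 rad and height (world z) of lamp below 0.006 m and linear speed of lamp below 0.02 m/s); the robot touches nothing.
It fails at once if the lamp is lifted off the bench (more than 15 mm) (height (world z) of lamp above 0.015 m).
It fails at once if the stone or the pot is shoved more than 30 mm (distance of any of limestone, pot from where it was at the start of the episode above 0.03 m).
It also fails if it takes over 56 s, if anything falls off the work surface, if the arm or the gripper's body presses on something with over 40 N, if the wrist force passes 120 N, or if a joint passes its speed limit or range.

ROBOT

A 7-joint arm with a two-finger parallel gripper is mounted at the origin on a cart in front of the work surface, level with it; the furniture and walls round the work are solid. World frame = base frame: x ahead of the robot, y to its left, z up, the work surface at z = 0. Lengths are in m, angles in degrees, forces in N, time in s.
With the tool pointing down it reaches from about 0.4 to 0.875 m from the base axis. Payload 6.5 kg.
Tool frame: the origin (TCP) lies midway between the tips of the shut fingers; the grasp point (between the pads) lies 19 mm behind it; z points along the fingers, y is the direction in which the jaws open and shut (so a half turn about z gives the same grasp; the last joint's range is limited). The gripper opens to 88 mm and grips with 3 to 60 N. Pads are 18 mm wide; open, the fingers measure 123 mm over their backs; the gripper's body (75 mm by 187 mm) begins 45 mm behind the grasp point.
Start: joints at [63.816, 30.733, -0.252, 88.115, 0.149, 61.152, -4.079], TCP at [0.248, -0.601, 0.239] pointing down, gripper open.
Joint ranges: [-154.64, 154.64], [-21.42, 123.67], [-72.66, 72.17], [13.99, 137.28], [-74.86, 254.86], [10.95, 109.41], [-158.01, 158.01]. Speed limits (degrees/s): [136.94, 136.94, 180, 180, 180, 180, 180].

INTERFACE

Orientations are given as a 3x3 rotation matrix whose columns are the frame's x, y, z axes.
In Python, from bench import r gives the robot as it stands.
- The arm moves only by the tool carry_out, never from a script. Its argument "steps" is a list that holds one entry, the list of rows, each a list of 7 numbers: the turn, a rotation vector about the world's x, y, z as a fraction of full scale, then the shift along the world's x, y, z as a fraction of full scale, then the opening, from 0 (shut) to 1 (fully open). A call has 1 to 20 rows; each row shifts and turns the commanded pose from where the row before left it; what a row does not reach is not made up. Full scale, the value 1, is 250 mm for a shift and 90 degrees for a turn. A row lasts 1/8 s, in which the tool goes at most 62.5 mm and 10.7 degrees, less where a joint would pass 70% of its speed; a pose out of reach is approached as far as the arm can. A call with a number of a shift or a turn outside -1 to 1 is refused whole. A call with a gripper value outside its range is refused whole. The fingers move at their own pace and stop on an object; "squeeze" is the grip in N (left out, the last holds). Time passes only in rows, so rows that do not move let the fingers close. It gives the time, the measured TCP pose, the force and the opening at its end, in the units of the state.
- r.sense(): the state, without advancing time (a new reading comes with each control period).
- r.grab_frame(name): name is "scene" or "top" or "wrist"; returns the picture (400x640x3 uint8, blue, green, red); there is no depth.
- r.calibration(name): a dict with "mtx" (3x3 intrinsics, pixels), "R" (3x3) and "t" (3): a world point X has camera coordinates R X + t. Camera axes: x right, y down, z forward; pixel columns grow to the right and rows downward; lengths in m; the calibration is good to about 2 mm. A picture is of the moment at which its call begins: read the wrist's pose just before it. calibration takes no time and is no camera call; for the wrist camera it gives the pose at the moment of the call.
- r.hand_in(): hands the job in, once; it reports no verdict.
The state is a dict: "time": time; "joint_positions": joint angles; "dq": joint speeds; "joint_efforts": joint torques, N m; "eef_pos": TCP position; "eef_rot": TCP orientation; "contact_force": force on the tool from outside, world axes, zero at the start; "ft_torque": the same for the moment, N m; "grip_width": finger opening in m.
Only numpy, scipy, OpenCV 4.12 (cv2) and the standard library are available. Lean on these libraries where they do the work, as an engineer would, in place of code of your own. Each camera call takes 0.05 s, during which the arm holds its last target.

## Working session

There is one attempt and no reset: what is moved stays moved. The work goes in short steps, Python scripts to look and compute and a tool call to move; the robot and the scene stay as the last step left them, time stands still between calls to the robot, and variables do not carry over. Pictures are saved under pics/ and viewed, and the job is handed in when it is done.

Besides the shell and the picture viewer there is one more tool, called after "Request:" as name(argument=value, ...), one argument or row to a line, values as JSON. carry_out: Moves the arm, as the interface text tells. Its arguments: {"type":"object","properties":{"steps":{"type":"array"},"squeeze":{"type":"number"}},"required":["steps"]}

```bash
mkdir -p pics; ls
python3 - <<'E'
from bench import r
import cv2
s=r.sense();print(s)
for n in("scene","top","wrist"):
    c=r.calibration(n);print(n,c)
    cv2.imwrite(f"pics/{n}0.png",r.grab_frame(n))
E
```

```text
pics
{'time': 0.0, 'joint_positions': array([63.81513713, 30.77729292, -0.25332158, 88.16907516,  0.15007569,
       61.14986438, -4.07929275]), 'dq': array([-0.0469762 ,  0.00998916,  0.05667276, -0.00851992,  0.02114134,
        0.02764657, -0.07663326]), 'joint_efforts': array([ 6.01850061e-04, -5.70992553e+01,  9.91371498e-01, -2.51614165e+01,
       -5.61272458e-02,  1.77902280e-02,  1.52816242e-04]), 'eef_pos': array([ 0.24735608, -0.60045562,  0.23785258]), 'eef_rot': array([[ 9.24573587e-01,  3.81002735e-01, -7.72823034e-04],
       [ 3.81003490e-01, -9.24572407e-01,  1.48507116e-03],
       [-1.48714679e-04, -1.66750584e-03, -9.99998599e-01]]), 'contact_force': array([-0.39655677, -0.16907731,  0.74456133]), 'ft_torque': array([ 0.03672206, -0.0194227 ,  0.00743403]), 'grip_width': 0.08818358736535442}
scene {'mtx': array([[503.3276785 ,   0.        , 309.36581203],
       [  0.        , 503.3276785 , 192.62137148],
       [  0.        ,   0.        ,   1.        ]]), 'R': array([[-0.7016403 , -0.71233866, -0.0165686 ],
       [-0.27836726,  0.29544351, -0.91390634],
       [ 0.65590591, -0.63662136, -0.40558683]]), 't': array([0.62442354, 0.13311827, 0.91568961])}
top {'mtx': array([[432.17671232,   0.        , 321.97565203],
       [  0.        , 432.17671232, 198.85793093],
       [  0.        ,   0.        ,   1.        ]]), 'R': array([[-0.00425966, -0.99998938, -0.00176149],
       [-0.99568794,  0.00440456, -0.09266136],
       [ 0.09266813,  0.00135919, -0.99569612]]), 't': array([0.35536346, 0.55151103, 0.89271333])}
wrist {'mtx': array([[354.97880108,   0.        , 318.77473567],
       [  0.        , 354.97880108, 207.18117386],
       [  0.        ,   0.        ,   1.        ]]), 'R': array([[ 0.38082939, -0.92464238, -0.00233351],
       [-0.89199557, -0.36804563,  0.26246202],
       [-0.24354235, -0.09787177, -0.9649395 ]]), 't': array([-0.64849389, -0.0364341 ,  0.39061404])}
```

View pics/scene0.png

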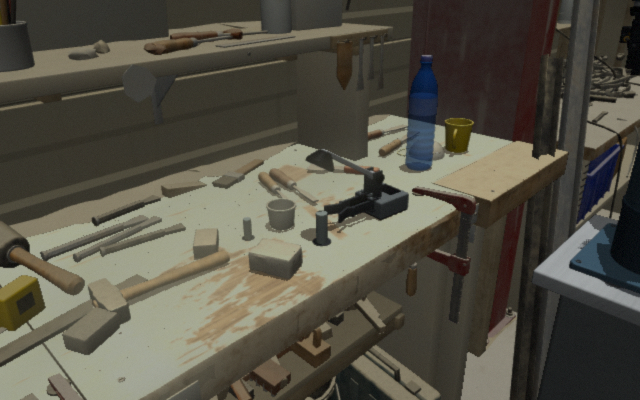

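View pics/top0.png

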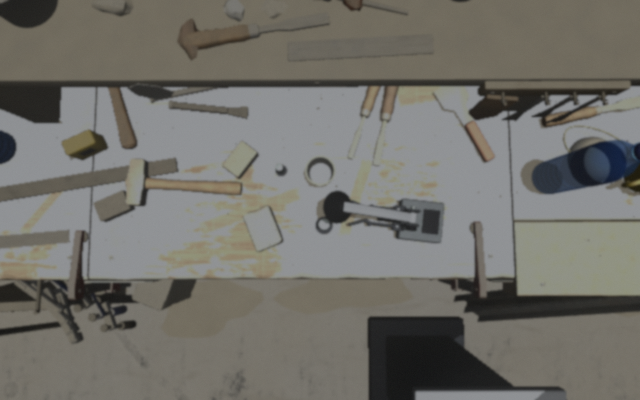

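View pics/wrist0.png

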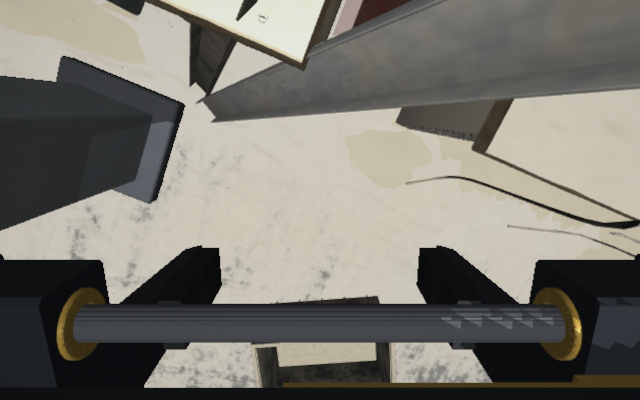

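The scene view shows the lamp (375,200), the large post (321,228), the pot (281,214), the stone (276,257) and a small decoy post (247,228). In the top view the lamp foot is at about (421,221), the post at (323,225), the pot at (319,172) and the stone at (264,229). I'll zoom in next.

Run:
```python
import cv2
im=cv2.imread("pics/top0.png")
c=im[140:270,230:460];c=cv2.convertScaleAbs(c,alpha=1.6)
cv2.imwrite("pics/top0z.png",cv2.resize(c,None,fx=3.4,fy=3.4,interpolation=cv2.INTER_CUBIC))
im=cv2.imread("pics/scene0.png")
c=im[130:290,220:430];c=cv2.convertScaleAbs(c,alpha=1.6)
cv2.imwrite("pics/scene0z.png",cv2.resize(c,None,fx=3.6,fy=3.6,interpolation=cv2.INTER_CUBIC))
```

```text
(no output)
```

View pics/top0z.png

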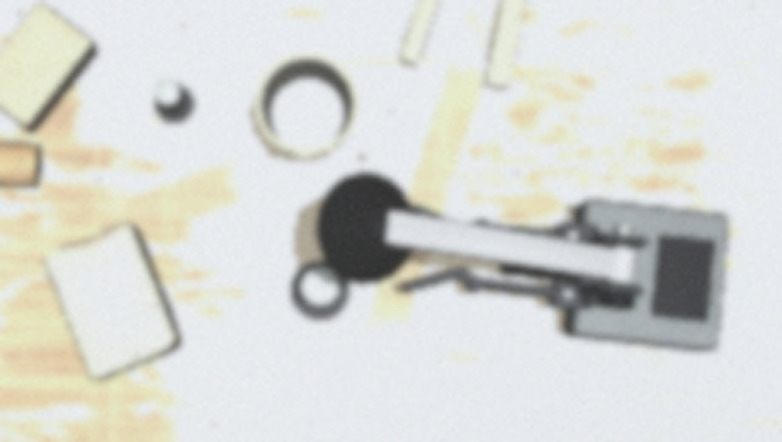

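View pics/scene0z.png

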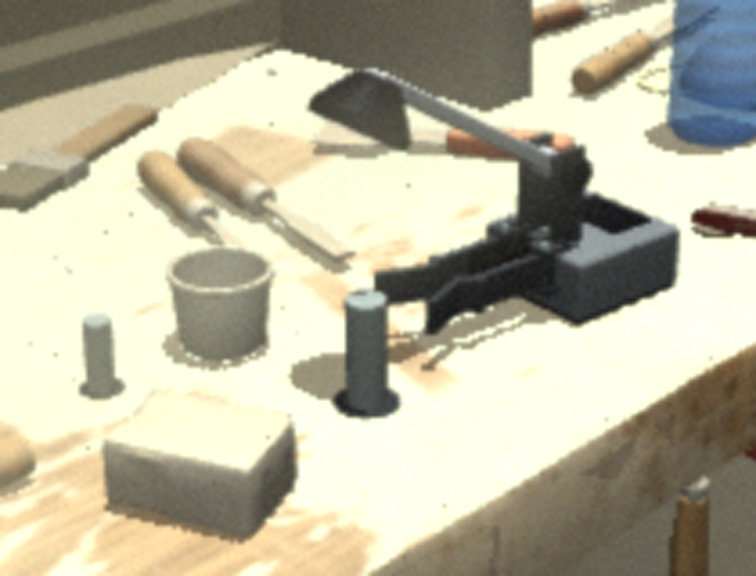

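```bash
cat > h.py <<'E'
import numpy as np,cv2
from bench import r
def ray(n,u,v,z,c=None):
    c=c or r.calibration(n)
    p=cv2.undistortPoints(np.array([[[float(u),float(v)]]]),c["mtx"],None)[0,0]
    d=c["R"].T@np.array([p[0],p[1],1]);o=-c["R"].T@c["t"]
    return o+d*(z-o[2])/d[2]
def proj(n,X,c=None):
    c=c or r.calibration(n);p=c["mtx"]@(c["R"]@np.asarray(X,float)+c["t"]);return p[:2]/p[2]
E
python3 - <<'E'
from h import *
f=lambda u,v,z:ray("top",230+u/3.4,140+v/3.4,z)
C=np.array([f(*p,.042) for p in[(585,200),(727,212),(715,348),(565,333)]])
print(C.round(4))
fl,bl,br,fr=C
print("len",np.linalg.norm(fl-bl),np.linalg.norm(fr-br),"wid",np.linalg.norm(fl-fr),np.linalg.norm(bl-br))
cen=C.mean(0);ax=(fl+fr-bl-br);ax/=np.linalg.norm(ax);ly=(fl+bl-fr-br);ly/=np.linalg.norm(ly)
print("cen",cen,"ax ang",np.degrees(np.arctan2(ax[1],ax[0])),"ly-90",np.degrees(np.arctan2(-ly[0],ly[1])))
dog=f(320,291,.065);print("dog",dog, "pot",f(303,108,.05),"stone",f(113,300,.042), "shade",f(365,228,.15))
# post foot in scene view
g=lambda u,v,z:ray("scene",220+u/3.6,130+v/3.6,z)
print("dog scene top",g(366,299,.065),"foot",g(367,400,0))
sc=lambda u,v:g(u,v,.042)
print("foot scene: right corner top",sc(677,238),"near corner",sc(580,265))
# arm bar end points in top
print("edge of bench",ray("top",300,278,0))
E
```

```text
[[0.5509 0.1858 0.042 ]
 [0.5431 0.0988 0.042 ]
 [0.4601 0.1087 0.042 ]
 [0.4696 0.1997 0.042 ]]
len 0.08726500556267314 0.09150962672368963 wid 0.08245313641449835 0.08354559624944934
cen [0.50593668 0.14824027 0.042     ] ax ang 84.46226150515062 ly-90 -98.22211114061919
dog [0.4950806  0.34881028 0.065     ] pot [0.60748007 0.35864136 0.05      ] stone [0.49085288 0.47512519 0.042     ] shade [0.52627151 0.32466054 0.15      ]
dog scene top [0.49537257 0.35319348 0.065     ] foot [0.497698   0.35061224 0.        ]
foot scene: right corner top [0.44846599 0.12797472 0.042     ] near corner [0.46741936 0.19943974 0.042     ]
edge of bench [0.38482871 0.4009629  0.        ]
```

Run:
```python
from h import *
for n in("scene","top","wrist"):
    c=r.calibration(n);print(n,-c["R"].T@c["t"])
c=r.calibration("wrist");s=r.sense()
print("cam in tool",s["eef_rot"].T@(-c["R"].T@c["t"]-s["eef_pos"]))
for P in[(.248,-.6,.24),(.5,.07,.24),(.35,-.3,.24),(.35,-.3,0),(0,0,0),(0.4,-0.35,0),(.4,-.35,.3)]:
    print(P,proj("scene",P).round(),proj("wrist",P).round())
# clamp
for z in(0,.03,.06):
  print(z,[ray("top",*p,z).round(3) for p in[(478,222),(482,295),(420,160),(555,180),(600,160)]])
im=cv2.imread("pics/scene0.png")
cv2.imwrite("pics/scene0b.png",cv2.convertScaleAbs(cv2.resize(im[0:330,380:640],None,fx=1.8,fy=1.8),alpha=2))
# foot mask
im=cv2.imread("pics/top0.png");hsv=cv2.cvtColor(im,cv2.COLOR_BGR2HSV)
print([ (p,im[p[1],p[0]],hsv[p[1],p[0]]) for p in[(410,233),(440,205),(430,235),(450,235)]])
```

```text
scene [-0.12542974  0.98841967  0.50339511]
top [0.46792053 0.35171715 0.94060093]
wrist [ 0.30961765 -0.57485112  0.38508434]
cam in tool [ 0.06733553 -0.00027502 -0.14705223]
(0.248, -0.6, 0.24) [632.  70.] [319. 266.]
(0.5, 0.07, 0.24) [410.  99.] [-5792. -4990.]
(0.35, -0.3, 0.24) [548.  82.] [-501. -396.]
(0.35, -0.3, 0) [533. 173.] [ 66. -45.]
(0, 0, 0) [653. 266.] [-271.  174.]
(0.4, -0.35, 0) [522. 163.] [132. -79.]
(0.4, -0.35, 0.3) [541.  53.] [-1298. -1525.]
0 [array([0.503, 0.014, 0.   ]), array([0.347, 0.011, 0.   ]), array([0.64 , 0.137, 0.   ]), array([ 0.595, -0.158,  0.   ]), array([ 0.639, -0.26 ,  0.   ])]
0.03 [array([0.502, 0.025, 0.03 ]), array([0.351, 0.022, 0.03 ]), array([0.635, 0.144, 0.03 ]), array([ 0.591, -0.142,  0.03 ]), array([ 0.633, -0.24 ,  0.03 ])]
0.06 [array([0.501, 0.036, 0.06 ]), array([0.355, 0.033, 0.06 ]), array([0.629, 0.15 , 0.06 ]), array([ 0.587, -0.126,  0.06 ]), array([ 0.628, -0.221,  0.06 ])]
[((410, 233), array([114, 111, 107], dtype=uint8), array([103,  16, 114], dtype=uint8)), ((440, 205), array([107, 105, 100], dtype=uint8), array([ 99,  17, 107], dtype=uint8)), ((430, 235), array([107, 104, 101], dtype=uint8), array([105,  14, 107], dtype=uint8)), ((450, 235), array([149, 147, 145], dtype=uint8), array([105,   7, 149], dtype=uint8))]
```

View pics/scene0b.png

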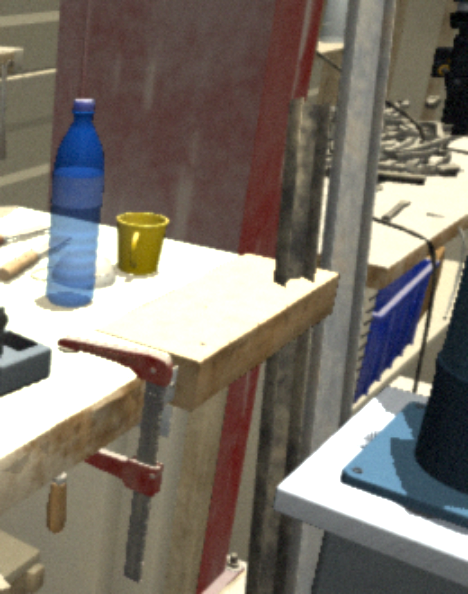

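Run:
```python
from h import *
im=cv2.imread("pics/wrist0.png")
cv2.imwrite("pics/wrist0b.png",cv2.resize(im[0:250,0:640],None,fx=1.25,fy=1.25))
for P in [(567,152),(500,211),(545,142),(535,150)]: print(P,ray("scene",*P,0).round(3))
for P in [(303,68),(335,0),(190,10)]: print(P,ray("wrist",*P,0).round(3))
for y in(-.45,-.5,-.55,-.6,-.7): 
  for x in (.35,.4,.45,.5): print((x,y),[ (proj("scene",(x,y,z)).round().tolist(),proj("wrist",(x,y,z)).round().tolist()) for z in(-.3,0,.2)])
```

```text
(567, 152) [ 0.347 -0.528  0.   ]
(500, 211) [ 0.304 -0.024  0.   ]
(545, 142) [ 0.431 -0.577  0.   ]
(535, 150) [ 0.422 -0.483  0.   ]
(303, 68) [ 0.342 -0.543  0.   ]
(335, 0) [ 0.411 -0.549  0.   ]
(190, 10) [ 0.349 -0.422  0.   ]
(0.35, -0.45) [([538.0, 250.0], [264.0, 62.0]), ([555.0, 158.0], [218.0, 21.0]), ([569.0, 88.0], [93.0, -89.0])]
(0.4, -0.45) [([522.0, 244.0], [274.0, 34.0]), ([538.0, 154.0], [234.0, -32.0]), ([550.0, 86.0], [120.0, -224.0])]
(0.45, -0.45) [([507.0, 239.0], [284.0, 4.0]), ([521.0, 151.0], [252.0, -90.0]), ([532.0, 83.0], [153.0, -383.0])]
(0.5, -0.45) [([492.0, 234.0], [294.0, -26.0]), ([505.0, 147.0], [271.0, -152.0]), ([515.0, 81.0], [193.0, -575.0])]
(0.35, -0.5) [([544.0, 244.0], [290.0, 73.0]), ([562.0, 154.0], [266.0, 42.0]), ([576.0, 85.0], [201.0, -39.0])]
(0.4, -0.5) [([529.0, 239.0], [300.0, 45.0]), ([545.0, 150.0], [284.0, -10.0]), ([557.0, 83.0], [237.0, -166.0])]
(0.45, -0.5) [([514.0, 234.0], [311.0, 17.0]), ([528.0, 147.0], [303.0, -66.0]), ([539.0, 80.0], [279.0, -314.0])]
(0.5, -0.5) [([499.0, 229.0], [322.0, -13.0]), ([512.0, 143.0], 
[... 715 characters left out ...]
, [448.0, -61.0])]
(0.45, -0.6) [([527.0, 223.0], [363.0, 40.0]), ([542.0, 139.0], [400.0, -19.0]), ([553.0, 75.0], [505.0, -190.0])]
(0.5, -0.6) [([513.0, 219.0], [375.0, 11.0]), ([526.0, 136.0], [423.0, -76.0]), ([537.0, 73.0], [572.0, -344.0])]
(0.35, -0.7) [([569.0, 223.0], [390.0, 116.0]), ([587.0, 138.0], [444.0, 121.0]), ([601.0, 75.0], [577.0, 132.0])]
(0.4, -0.7) [([554.0, 218.0], [401.0, 90.0]), ([571.0, 135.0], [467.0, 74.0]), ([583.0, 73.0], [635.0, 32.0])]
(0.45, -0.7) [([539.0, 214.0], [414.0, 63.0]), ([555.0, 132.0], [491.0, 24.0]), ([566.0, 71.0], [703.0, -82.0])]
(0.5, -0.7) [([525.0, 210.0], [426.0, 35.0]), ([539.0, 129.0], [518.0, -29.0]), ([550.0, 69.0], [782.0, -216.0])]
```

View pics/wrist0b.png

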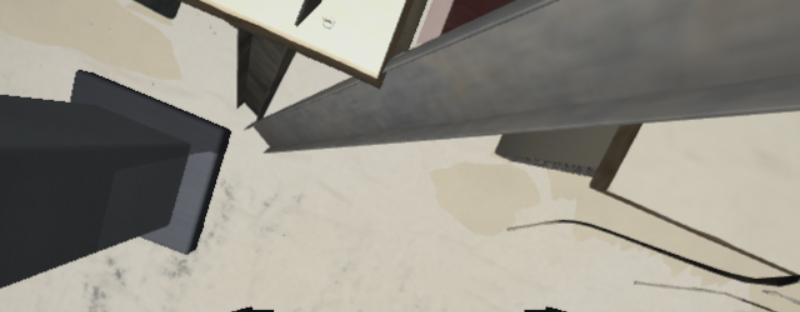

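Run:
```python
from h import *
c1,c2=r.calibration("top"),r.calibration("scene")
P=lambda c:c["mtx"]@np.c_[c["R"],c["t"]]
def tri(a,b):
    X=cv2.triangulatePoints(P(c1),P(c2),np.array(a,float).reshape(2,1),np.array(b,float).reshape(2,1)).ravel();X=X[:3]/X[3];return X,proj("top",X)-a,proj("scene",X)-b
T=tri((230+390/3.4,140+226/3.4),(220+378/3.6,130+74/3.6));print("tip",T)
B=tri((230+632/3.4,140+265/3.4),(220+553/3.6,130+160/3.6));print("base",B)
d=T[0]-B[0];print(np.degrees(np.arctan2(d[1],d[0])),np.degrees(np.arctan2(d[2],np.hypot(*d[:2]))))
im=cv2.imread("pics/top0.png")[185:255,385:455]
g=cv2.GaussianBlur(cv2.cvtColor(im,cv2.COLOR_BGR2GRAY),(3,3),0)
for th in(125,135,145):
    m=(g<th).astype(np.uint8);m=cv2.morphologyEx(m,cv2.MORPH_OPEN,np.ones((15,15)))
    cs,_=cv2.findContours(m,0,1);k=max(cs,key=cv2.contourArea)
    b=cv2.boxPoints(cv2.minAreaRect(k))+[385,185]
    w=np.array([ray("top",*p,.042)[:2] for p in b]);e=np.roll(w,-1,0)-w
    print(th,w.mean(0).round(4),np.linalg.norm(e,axis=1).round(4),np.degrees(np.arctan2(e[:,1],e[:,0])).round(1))
```

```text
tip (array([0.52507141, 0.31239201, 0.17719277]), array([0.09702211, 0.10114263]), array([-0.09317346, -0.00149894]))
base (array([0.51087732, 0.16992042, 0.08888763]), array([-0.99929539, -1.14806817]), array([ 1.00818773, -0.07501391]))
84.31054038071831 31.66443803269039
125 [0.5036 0.1537] [0.1043 0.0851 0.1034 0.0851] [-90.3 178.3  89.8  -1.1]
135 [0.506  0.1529] [0.0911 0.1055 0.091  0.1046] [ -7.4 -96.6 171.9  83.4]
145 [0.5063 0.1604] [0.0981 0.1269 0.0981 0.1256] [ -2.7 -91.9 176.6  88.1]
```

Request:
carry_out(
  steps=[
    [[0, 0, 0, 0, 0.1, 0, 1], [0, 0, 0, 0, 0.2, 0, 0.5], [0, 0, 0, 0, 0.2, 0, 0.5], [0, 0, 0, 0, 0.2, 0, 0.5], [0, 0, 0.1, 0.09, 0.19, 0, 0.5], [0, 0, 0.1, 0.09, 0.19, 0, 0.5], [0, 0, 0.1, 0.09, 0.19, 0, 0.5], [0, 0, 0.1, 0.09, 0.19, 0, 0.5], [0, 0, 0.1, 0.09, 0.19, 0, 0.5], [0, 0, 0.1, 0.09, 0.19, 0, 0.5], [0, 0, 0.1, 0.09, 0.19, 0, 0.5], [0, 0, 0.1, 0.09, 0.19, 0, 0.5], [0, 0, 0, 0.09, 0.19, 0, 0.5], [0, 0, 0, 0.09, 0.14, 0, 0.5], [0, 0, 0, 0.09, 0.05, 0, 0.5], [0, 0, 0, 0, 0, 0, 0.5], [0, 0, 0, 0, 0, 0, 0.5]],
  ],
)

```text
time: 2.28
eef_pos: [0.4942, 0.0482, 0.2383]
eef_rot: [[-0.076, 0.997, -0.001], [0.997, 0.076, -0.001], [-0.001, -0.001, -1.0]]
contact_force: [-0.1, 0.5, -0.4]
grip_width: 0.0438
```

Run:
```python
from h import *
cv2.imwrite("pics/w1.png",r.grab_frame("wrist"));c=r.calibration("wrist")
print(c["R"].tolist(),c["t"].tolist())
```

```text
[[0.9971576545641943, 0.07533261045379903, -0.0012687577597079664], [0.07302506243988188, -0.962194016205766, 0.2623928646771311], [0.018545948336173075, -0.2617397046304516, -0.9649602970175911]] [-0.495992432340797, -0.02578383868776781, 0.39307478862544726]
```

View pics/w1.png

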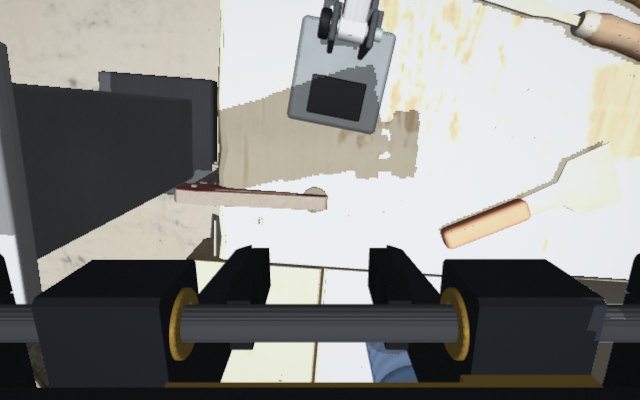

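The wrist view shows the foot with its top corners at about (304,16), (396,36), (376,133) and (289,118). The clamp handle runs from (176,195) to (327,200).

Run:
```python
from h import *
for p in[(304,16),(396,36),(376,133),(289,118)]: print(ray("wrist",*p,.042).round(4))
a,b=ray("wrist",376,133,.042),ray("wrist",289,118,.042);d=a-b
print(np.linalg.norm(d),90+np.degrees(np.arctan2(d[1],d[0])),(a+b)/2)
for z in(.02,.04):print("clamp",[ray("wrist",*p,z).round(3) for p in[(327,190),(327,208),(200,186)]])
```

```text
[0.4698 0.1941 0.042 ]
[0.5522 0.1842 0.042 ]
[0.5444 0.0991 0.042 ]
[0.4614 0.1067 0.042 ]
0.08337591582279365 84.79347025764832 [0.50289091 0.10288393 0.042     ]
clamp [array([0.503, 0.036, 0.02 ]), array([0.505, 0.016, 0.02 ]), array([0.37, 0.03, 0.02])]
clamp [array([0.503, 0.04 , 0.04 ]), array([0.504, 0.022, 0.04 ]), array([0.377, 0.035, 0.04 ])]
```

Request:
carry_out(
  steps=[
    [[0, 0, 0, 0.032, 0.112, 0, 0.5], [0, 0, 0, 0, 0, -0.2, 0.5], [0, 0, 0, 0, 0, -0.2, 0.5], [0, 0, 0, 0, 0, -0.2, 0.5], [0, 0, 0, 0, 0, -0.16, 0.5], [0, 0, 0, 0, 0, -0.1, 0.5], [0, 0, 0, 0, 0, 0, 0.5], [0, 0, 0, 0, 0, 0, 0.5]],
  ],
)

```text
time: 3.32
eef_pos: [0.5036, 0.0767, 0.0248]
eef_rot: [[-0.076, 0.997, 0.001], [0.997, 0.076, 0.0], [-0.0, 0.001, -1.0]]
contact_force: [0.1, -0.3, -0.0]
grip_width: 0.0443
```

Run:
```python
from h import *
cv2.imwrite("pics/w2.png",r.grab_frame("wrist"))
```

```text
(no output)
```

View pics/w2.png

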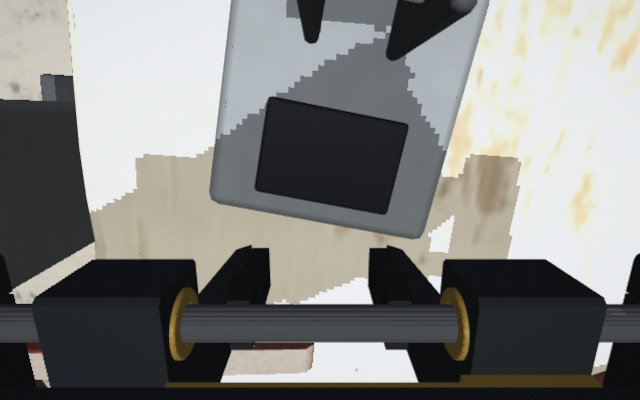

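The fingers stand just behind the foot, with the back edge from (212,198) to (422,238), and the camera is clear of the arm. I'll start with a gentle push to turn it.

Request:
carry_out(
  steps=[
    [[0, 0, 0, 0, 0.024, 0, 0.5], [0, 0, 0, 0, 0.02, 0, 0.5], [0, 0, 0, 0, 0.02, 0, 0.5], [0, 0, 0, 0, 0.02, 0, 0.5], [0, 0, 0, 0, 0.02, 0, 0.5], [0, 0, 0, 0, 0.02, 0, 0.5], [0, 0, 0, 0, 0.02, 0, 0.5], [0, 0, 0, 0, 0, 0, 0.5]],
  ],
)

```text
time: 4.38
eef_pos: [0.5054, 0.112, 0.0248]
eef_rot: [[-0.075, 0.997, 0.004], [0.997, 0.075, -0.001], [-0.002, 0.004, -1.0]]
contact_force: [3.8, -4.7, 3.0]
grip_width: 0.0443
```

Run:
```python
from h import *
cv2.imwrite("pics/w3.png",r.grab_frame("wrist"))
im=r.grab_frame("top");cv2.imwrite("pics/t3r.png",im)
c=im[140:270,230:460];c=cv2.convertScaleAbs(c,alpha=1.6)
cv2.imwrite("pics/t3.png",cv2.resize(c,None,fx=3.4,fy=3.4,interpolation=cv2.INTER_CUBIC))
```

```text
(no output)
```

View pics/w3.png

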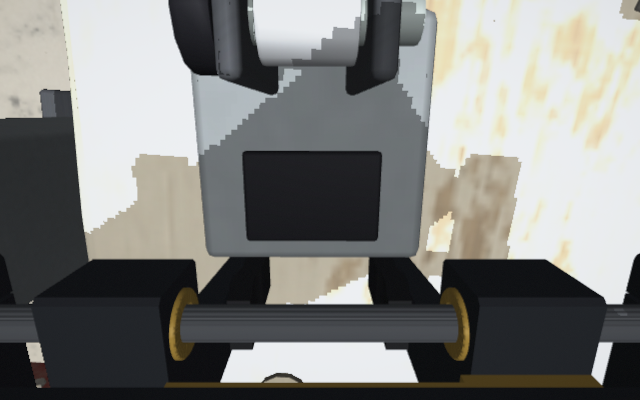

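View pics/t3.png

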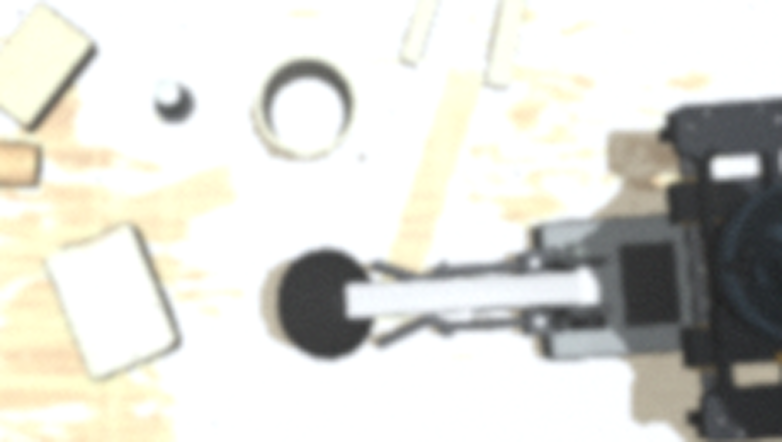

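Run:
```python
from h import *
s=r.sense();R=s["eef_rot"]
a,b=ray("wrist",205,254,.042),ray("wrist",418,254,.042);d=b-a
print(np.linalg.norm(d),90+np.degrees(np.arctan2(d[1],d[0])),(a+b)/2)
m=(a+b)/2;f=np.array([-d[1],d[0]])/np.hypot(*d[:2]);l=np.array([-f[1],f[0]])
for D in[(.4951,.3488),(.4955,.3505)]:
    v=np.array(D)-m[:2];print("back->dog fwd/left",v@f,v@l)
q=lambda u,v,z:ray("top",230+u/3.4,140+v/3.4,z)
t1,t2=q(375,265,.035),q(380,343,.035);mm=(t1+t2)/2;print("mouth",t1,t2,mm,"along from back",(mm-m)[:2]@f,(mm-m)[:2]@l)
c=(q(533,228,.042)+q(543,355,.042))/2;print("front mid",c,(c-m)[:2]@f,(c-m)[:2]@l)
print((np.array([.4953,.350])-mm[:2])@f,(np.array([.4953,.350])-mm[:2])@l)
```

```text
0.08365363702802057 94.19713190556612 [0.50143044 0.12506211 0.042     ]
back->dog fwd/left 0.22360117498911708 -0.010061523293940139
back->dog fwd/left 0.2252673405211937 -0.01058487061620306
mouth [0.51186803 0.31473422 0.035     ] [0.46400301 0.31205939 0.035     ] [0.48793552 0.3133968  0.035     ] along from back 0.1888172788233485 -0.000325154673315926
front mid [0.49507007 0.21566075 0.042     ] 0.09082117832652534 -0.000287438843482992
0.03596604028154537 -0.010023658177577242
```

Request:
carry_out(
  steps=[
    [[0, 0, -0.01, 0, 0.015, 0, 0.5], [0, 0, -0.01, 0, 0.015, 0, 0.5], [0, 0, -0.01, 0, 0.015, 0, 0.5], [0, 0, -0.01, 0, 0.015, 0, 0.5], [0, 0, 0, 0, 0, 0, 0.5]],
  ],
)

```text
time: 5.1
eef_pos: [0.503, 0.1243, 0.0243]
eef_rot: [[-0.011, 1.0, -0.001], [1.0, 0.011, -0.006], [-0.006, -0.001, -1.0]]
contact_force: [-1.8, -10.1, 8.2]
grip_width: 0.0437
```

Run:
```python
from h import *
cv2.imwrite("pics/w4.png",r.grab_frame("wrist"))
im=r.grab_frame("top");cv2.imwrite("pics/t4r.png",im)
c=im[140:270,230:460];c=cv2.convertScaleAbs(c,alpha=1.6)
cv2.imwrite("pics/t4.png",cv2.resize(c,None,fx=3.4,fy=3.4,interpolation=cv2.INTER_CUBIC))
```

```text
(no output)
```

View pics/w4.png

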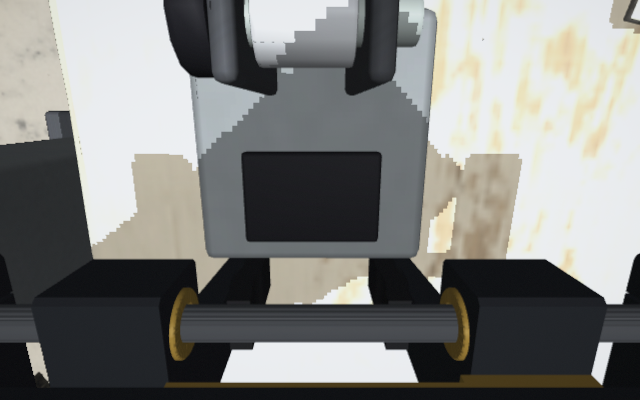

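View pics/t4.png

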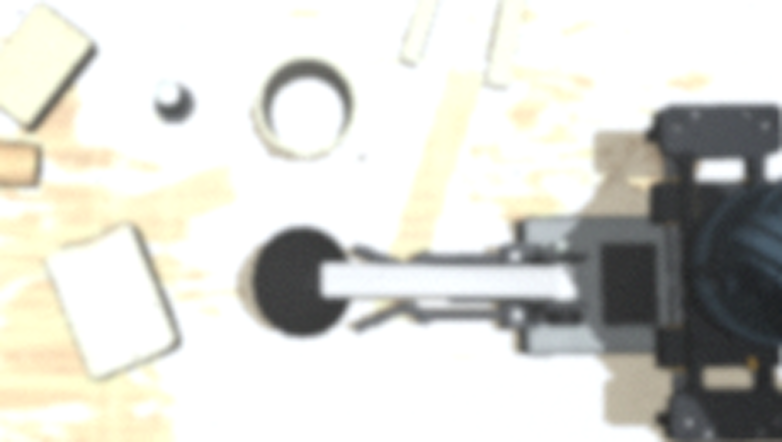

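Run:
```python
from h import *
c=r.calibration("wrist")
a,b=ray("wrist",205,255,.042),ray("wrist",418,255,.042);d=b-a
print(np.linalg.norm(d),90+np.degrees(np.arctan2(d[1],d[0])),(a+b)/2)
m=(a+b)/2;f=np.array([-d[1],d[0]])/np.hypot(*d[:2]);l=np.array([-f[1],f[0]])
for D in[(.4951,.3488),(.4955,.3505)]:
    v=np.array(D)-m[:2];print("back->dog fwd/left",v@f,v@l)
q=lambda u,v,z:ray("top",230+u/3.4,140+v/3.4,z)
t1,t2=q(352,247,.035),q(356,327,.035);mm=(t1+t2)/2;print("mouth",t1,t2,mm,"along from back",(mm-m)[:2]@f,(mm-m)[:2]@l)
c=(q(515,218,.042)+q(525,352,.042))/2;print("front mid",c,(c-m)[:2]@f,(c-m)[:2]@l)
print((np.array([.4951,.3490])-mm[:2])@f,(np.array([.4951,.349])-mm[:2])@l)
```

```text
0.08340187627171868 90.68093723952276 [0.49993129 0.13742304 0.042     ]
back->dog fwd/left 0.2114194470809181 0.002318878425786411
back->dog fwd/left 0.21311457329841146 0.0018987033351794695
mouth [0.52303971 0.32883558 0.035     ] [0.47384343 0.32671106 0.035     ] [0.49844157 0.32777332 0.035     ] along from back 0.19035454128793278 -0.0007725669392162415
front mid [0.49909905 0.22657857 0.042     ] 0.08915912217249884 -0.00022736897832215667
0.021264891668787356 0.003089068501590559
```

Request:
carry_out(
  steps=[
    [[0, 0, 0.004, -0.001, 0.02, 0, 0.5], [0, 0, 0.004, -0.001, 0.02, 0, 0.5], [0, 0, 0, -0.001, 0.02, 0, 0.5], [0, 0, 0, -0.001, 0.02, 0, 0.5], [0, 0, 0, 0, 0.02, 0, 0.5], [0, 0, 0, 0, 0.02, 0, 0.5], [0, 0, 0, 0, 0.02, 0, 0.5], [0, 0, 0, 0, 0, 0, 0.5]],
  ],
)

```text
time: 6.2
eef_pos: [0.5026, 0.1603, 0.0242]
eef_rot: [[-0.024, 1.0, 0.0], [1.0, 0.024, -0.004], [-0.004, -0.0, -1.0]]
contact_force: [-0.1, -8.3, 4.9]
grip_width: 0.044
```

Run:
```python
from h import *
cv2.imwrite("pics/w5.png",r.grab_frame("wrist"))
im=r.grab_frame("top")[140:270,230:460];c=cv2.convertScaleAbs(im,alpha=1.6)
cv2.imwrite("pics/t5.png",cv2.resize(c,None,fx=3.4,fy=3.4,interpolation=cv2.INTER_CUBIC))
c=r.grab_frame("scene")[130:290,220:430];c=cv2.convertScaleAbs(c,alpha=1.6)
cv2.imwrite("pics/s5.png",cv2.resize(c,None,fx=3.6,fy=3.6,interpolation=cv2.INTER_CUBIC))
```

```text
(no output)
```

View pics/t5.png

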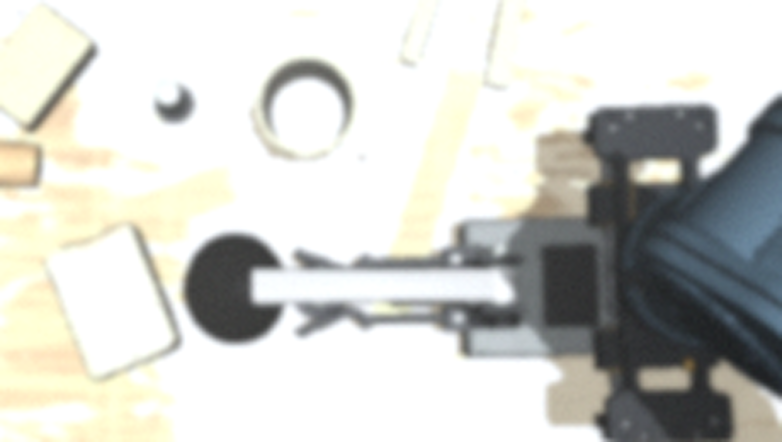

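View pics/s5.png

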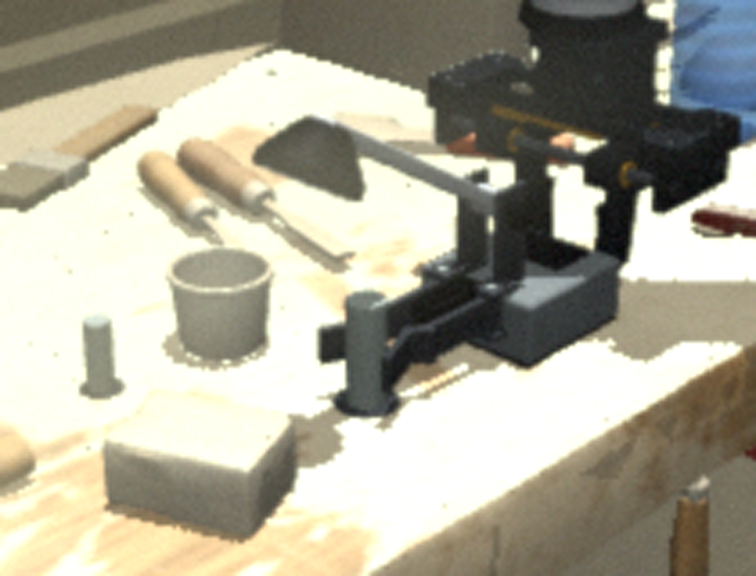

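View pics/w5.png

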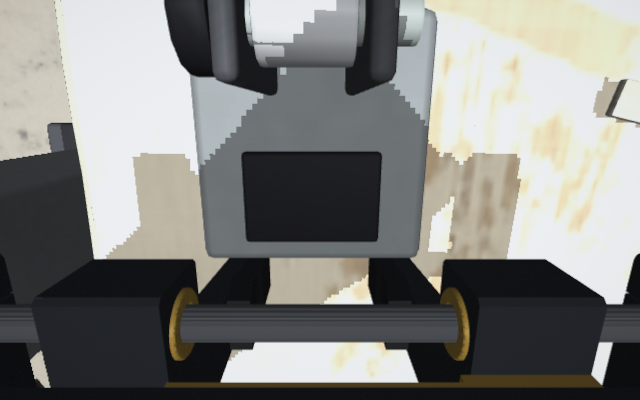

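Request:
carry_out(
  steps=[
    [[0, 0, 0, 0, 0.016, 0, 0.5], [0, 0, 0, 0, 0.016, 0, 0.5], [0, 0, 0, 0, 0.016, 0, 0.5], [0, 0, 0, 0, 0.016, 0, 0.5], [0, 0, 0, 0, 0.016, 0, 0.5], [0, 0, 0, 0, 0.012, 0, 0.5], [0, 0, 0, 0, 0, 0, 0.5]],
  ],
)

```text
time: 7.22
eef_pos: [0.5029, 0.1822, 0.0242]
eef_rot: [[-0.024, 1.0, 0.0], [1.0, 0.024, -0.006], [-0.006, -0.0, -1.0]]
contact_force: [0.2, -10.4, 6.5]
grip_width: 0.044
```

```bash
cat > look.py <<'E'
from h import *
import sys
k=sys.argv[1]
cv2.imwrite(f"pics/w{k}.png",r.grab_frame("wrist"))
im=r.grab_frame("top")[160:270,240:400];c=cv2.convertScaleAbs(im,alpha=1.6)
cv2.imwrite(f"pics/t{k}.png",cv2.resize(c,None,fx=4.8,fy=4.8,interpolation=cv2.INTER_CUBIC))
c=r.grab_frame("scene")[150:270,240:400];c=cv2.convertScaleAbs(c,alpha=1.6)
cv2.imwrite(f"pics/s{k}.png",cv2.resize(c,None,fx=4.8,fy=4.8,interpolation=cv2.INTER_CUBIC))
s=r.sense();print(s["eef_pos"],s["contact_force"])
E
python3 look.py 6
```

```text
[0.50286708 0.18216627 0.02423679] [ 0.74488251 -9.37829402  6.58284828]
```

View pics/s6.png

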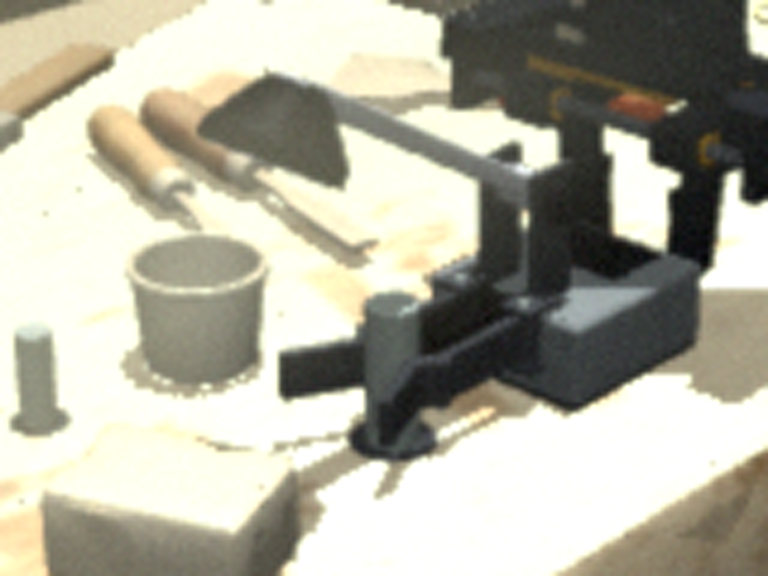

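View pics/t6.png

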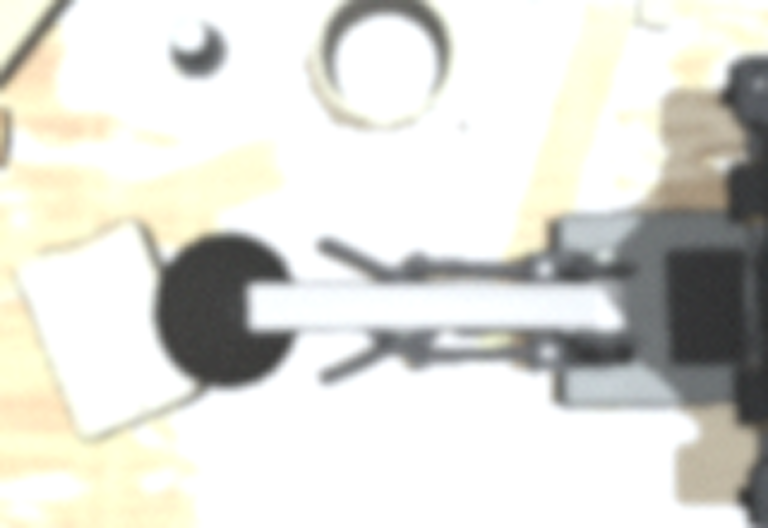

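Request:
carry_out(
  steps=[
    [[0, 0, 0, 0, 0.012, 0, 0.5], [0, 0, 0, 0, 0.012, 0, 0.5], [0, 0, 0, 0, 0.008, 0, 0.5], [0, 0, 0, 0, 0, 0, 0.5], [0, 0, 0, 0, 0, 0, 0.5]],
  ],
)

```text
time: 8.0
eef_pos: [0.5029, 0.1908, 0.0242]
eef_rot: [[-0.024, 1.0, 0.0], [1.0, 0.024, -0.005], [-0.005, 0.0, -1.0]]
contact_force: [0.3, -8.9, 5.0]
grip_width: 0.0439
```

```bash
python3 look.py 7
```

```text
[0.50288752 0.19083021 0.02422484] [ 0.05952285 -9.17058907  4.74355807]
```

View pics/s7.png

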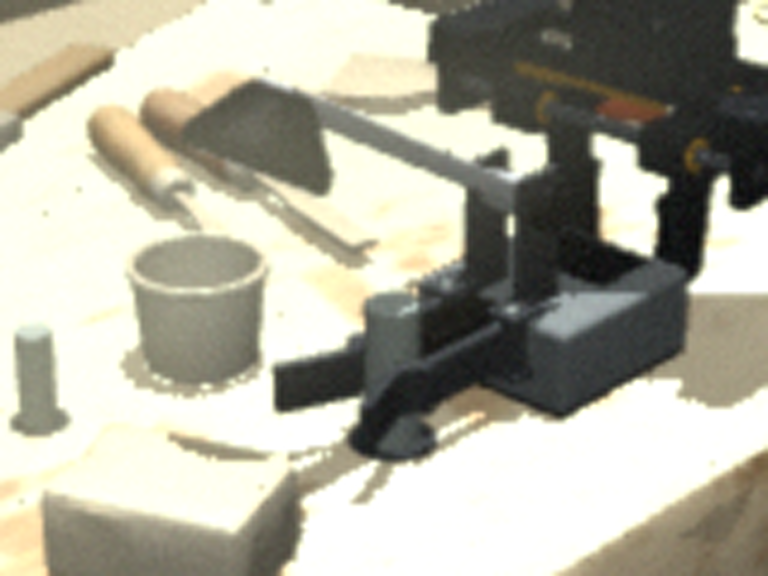

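View pics/t7.png

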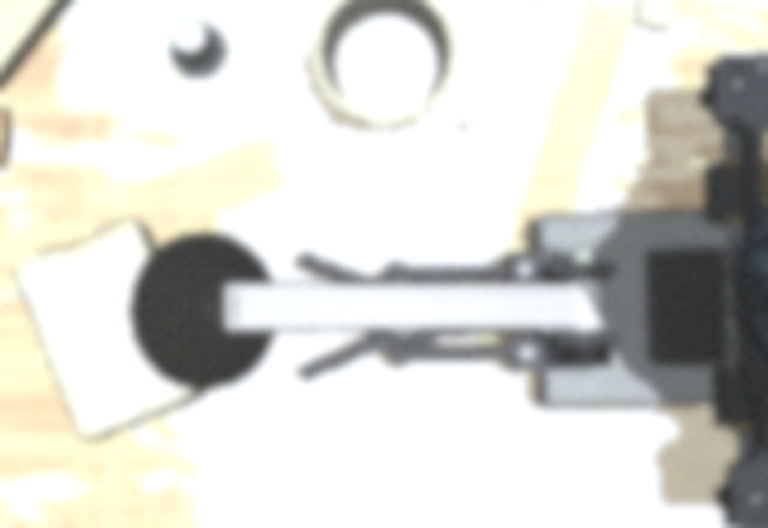

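View pics/w7.png

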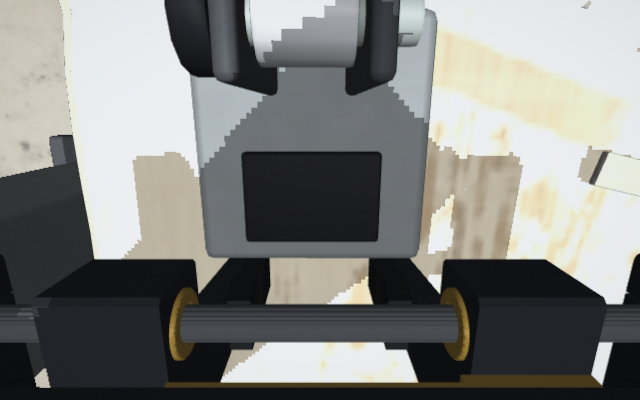

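Request:
carry_out(
  steps=[
    [[0, 0, 0, 0, 0.008, 0, 0.5], [0, 0, 0, 0, 0.006, 0, 0.5], [0, 0, 0, 0, 0, 0, 0.5], [0, 0, 0, 0, 0, 0, 0.5]],
  ],
)

```text
time: 8.65
eef_pos: [0.5029, 0.1921, 0.0242]
eef_rot: [[-0.023, 1.0, -0.0], [1.0, 0.023, -0.008], [-0.008, -0.001, -1.0]]
contact_force: [0.6, -12.8, 9.5]
grip_width: 0.0441
```

```bash
python3 look.py 8
python3 - <<'E'
import cv2
im=cv2.imread("pics/t8.png");im7=cv2.imread("pics/t7.png")
E
```

```text
[0.50285177 0.19208483 0.02420905] [  1.08153252 -12.39753625   9.33944331]
```

View pics/t8.png

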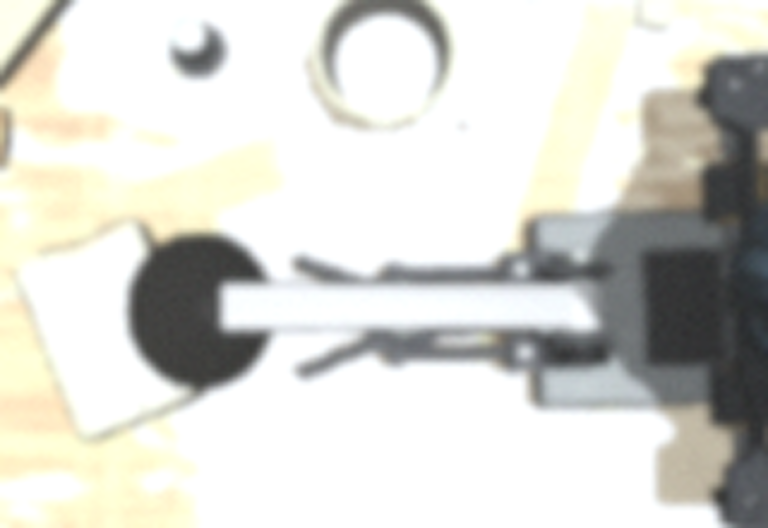

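View pics/s8.png

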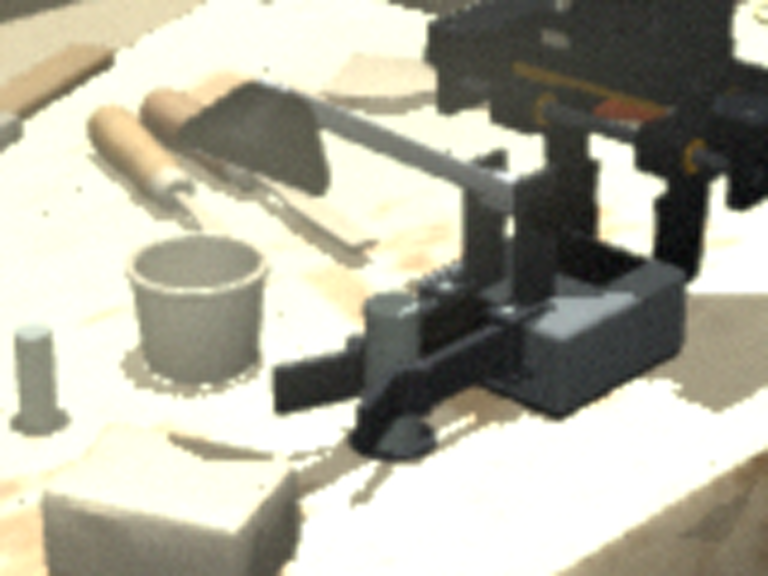

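The jaws have closed: the tip gap in the top view is back to its shut width, and the force rises against the stop. Next I'll back off, rise, shut the fingers and move over the bar.

Request:
carry_out(
  steps=[
    [[0, 0, 0, 0, -0.04, 0, 0.5], [0, 0, 0, 0, -0.04, 0, 0.5], [0, 0, 0, 0, 0, 0.1, 0.5], [0, 0, 0, 0, 0, 0.2, 0.5], [0, 0, 0, 0, 0, 0.2, 0.5], [0, 0, 0, 0, 0, 0.2, 0.3], [0, 0, 0, 0, 0, 0.2, 0], [0, 0, 0, -0.01, 0.2, 0, 0], [0, 0, 0, -0.01, 0.2, 0, 0], [0, 0, 0, -0.01, 0.2, 0, 0], [0, 0, 0, 0, 0.2, 0, 0], [0, 0, 0, 0, 0.04, 0, 0], [0, 0, 0, 0, 0, 0, 0], [0, 0, 0, 0, 0, 0, 0]],
  ],
)

```text
time: 10.55
eef_pos: [0.4953, 0.3855, 0.2485]
eef_rot: [[-0.024, 1.0, 0.0], [1.0, 0.024, -0.001], [-0.001, 0.0, -1.0]]
contact_force: [0.3, 0.1, 0.1]
grip_width: 0.0005
```

```bash
python3 look.py 9
```

```text
[0.49527382 0.38601153 0.24882173] [-0.14936798  0.13083635 -0.1067818 ]
```

View pics/s9.png

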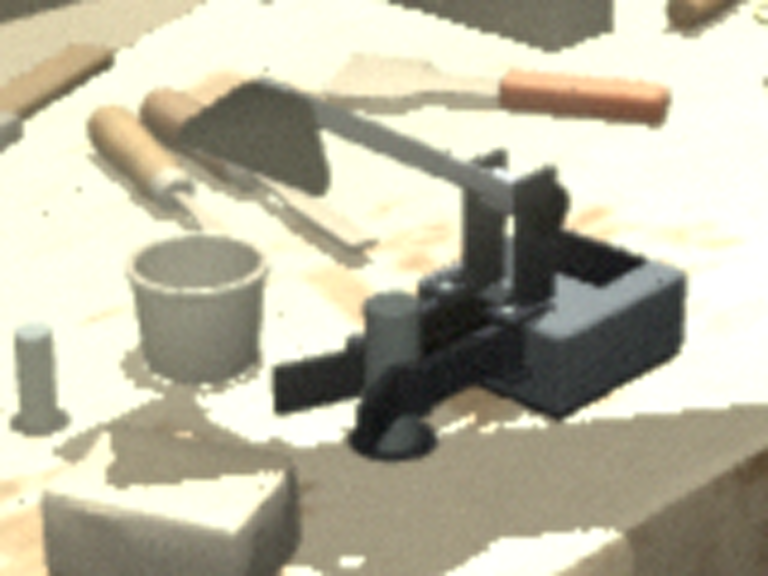

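View pics/w9.png

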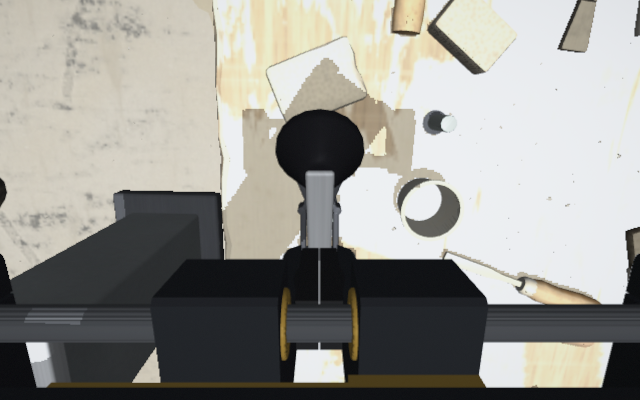

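The closed fingers are over the bar, whose end is at (320,172), so I'll press down slowly.

Request:
carry_out(
  steps=[
    [[0, 0, 0, 0, 0, -0.12, 0], [0, 0, 0, 0, 0, -0.12, 0], [0, 0, 0, 0, 0, -0.04, 0], [0, 0, 0, 0, 0, -0.04, 0], [0, 0, 0, 0, 0, -0.04, 0], [0, 0, 0, 0, 0, -0.04, 0], [0, 0, 0, 0, 0, -0.04, 0], [0, 0, 0, 0, 0, -0.04, 0], [0, 0, 0, 0, 0, 0, 0]],
  ],
)

```text
time: 11.82
eef_pos: [0.4941, 0.3869, 0.1276]
eef_rot: [[-0.026, 1.0, -0.001], [1.0, 0.026, -0.001], [-0.001, -0.001, -1.0]]
contact_force: [-0.1, -0.6, 0.5]
grip_width: 0.0005
```

```bash
python3 look.py 10
```

```text
[0.49465577 0.38745431 0.12878862] [0.96501921 0.03144506 0.30389964]
```

View pics/s10.png

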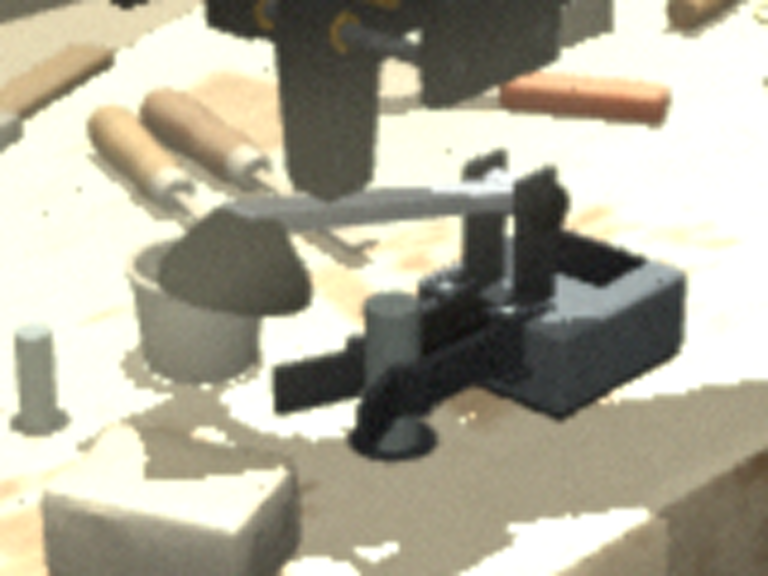

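Request:
carry_out(
  steps=[
    [[0, 0, 0, 0, 0, -0.036, 0], [0, 0, 0, 0, 0, -0.036, 0], [0, 0, 0, 0, 0, -0.036, 0], [0, 0, 0, 0, 0, -0.024, 0], [0, 0, 0, 0, 0, 0, 0], [0, 0, 0, 0, 0, 0, 0]],
  ],
)

```text
time: 12.72
eef_pos: [0.4946, 0.3873, 0.0957]
eef_rot: [[-0.026, 1.0, -0.0], [1.0, 0.026, -0.0], [-0.0, -0.0, -1.0]]
contact_force: [0.5, -1.0, 0.6]
grip_width: 0.0005
```

```bash
python3 look.py 11
```

```text
[0.49470125 0.38744545 0.09590288] [-0.72000564 -0.40379773 -0.33503159]
```

View pics/s11.png

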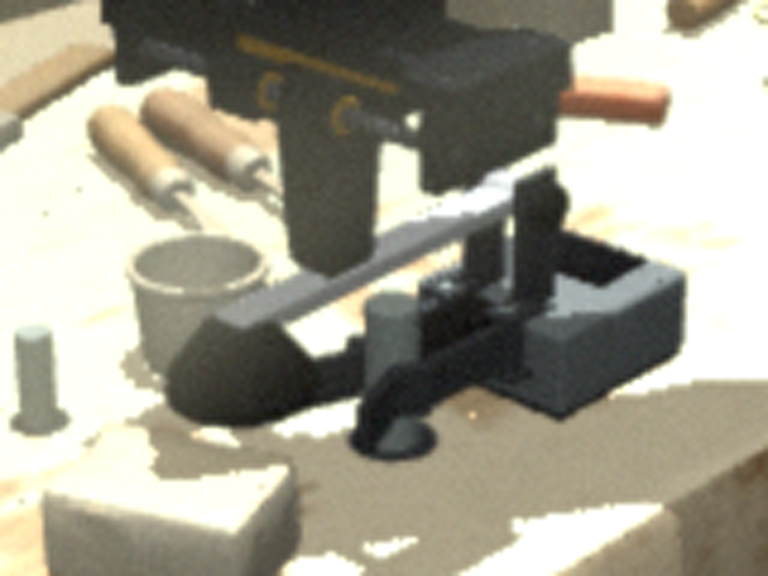

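Request:
carry_out(
  steps=[
    [[0, 0, 0, 0, 0, 0.04, 0], [0, 0, 0, 0, 0, 0.12, 0], [0, 0, 0, 0, 0, 0.2, 0], [0, 0, 0, 0, 0, 0.2, 0], [0, 0, 0, 0, -0.2, 0, 0], [0, 0, 0, 0, -0.25, 0, 0], [0, 0, 0, 0, -0.25, 0, 0], [0, 0, 0, 0, -0.25, 0, 0], [0, 0, 0, 0, -0.2, 0, 0], [0, 0, 0, 0, 0, 0, 0], [0, 0, 0, 0, 0, 0, 0]],
  ],
)

```text
time: 14.25
eef_pos: [0.4948, 0.101, 0.2364]
eef_rot: [[-0.027, 1.0, 0.001], [1.0, 0.027, 0.001], [0.001, 0.001, -1.0]]
contact_force: [0.5, 0.6, 0.3]
grip_width: 0.0003
```

```bash
python3 look.py 12
```

```text
[0.49452474 0.10192099 0.23600545] [-0.08735215  0.55345166  0.38002257]
```

View pics/s12.png

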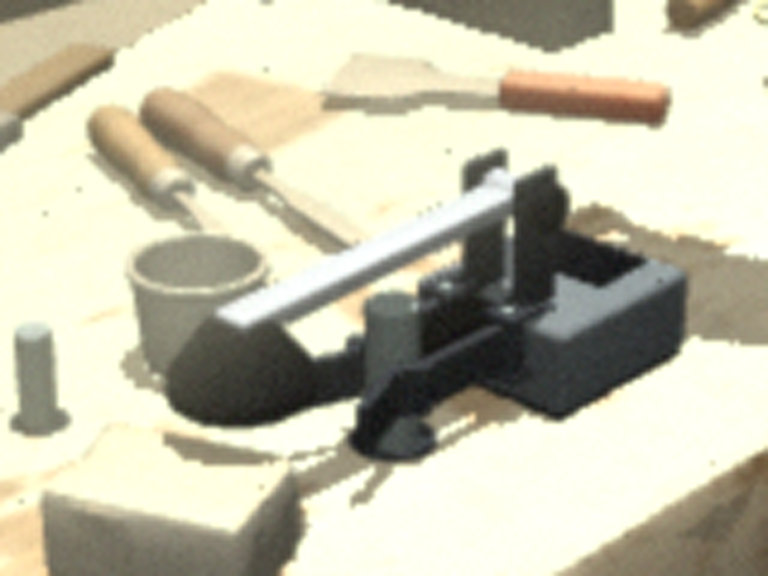

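View pics/t12.png

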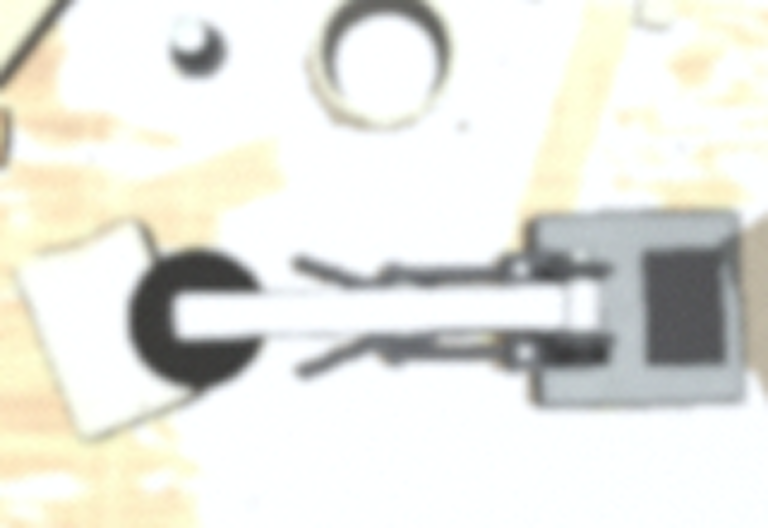

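Run:
```python
from h import *
c1,c2=r.calibration("top"),r.calibration("scene")
P=lambda c:c["mtx"]@np.c_[c["R"],c["t"]]
def tri(a,b):
    a=np.array([240+a[0]/4.8,160+a[1]/4.8]);b=np.array([240+b[0]/4.8,150+b[1]/4.8])
    X=cv2.triangulatePoints(P(c1),P(c2),a.reshape(2,1),b.reshape(2,1)).ravel();X=X[:3]/X[3];return X,proj("top",X)-a
print("tip",tri((175,316),(232,319)))
q=lambda u,v,z:ray("top",240+u/4.8,160+v/4.8,z)
C=np.array([q(*p,.042) for p in[(530,214),(742,212),(744,402),(533,405)]]);print(C.round(4))
cen=C.mean(0);h=C[0]+C[3]-C[1]-C[2];h/=np.linalg.norm(h)
seat=cen+h*.1035;print("cen",cen,"seat",seat,"heading",np.degrees(np.arctan2(h[1],h[0])))
t1,t2=q(298,261,.035),q(300,374,.035);print("mouth tips",t1,t2,np.linalg.norm(t1-t2))
# wrist view estimate
im=cv2.imread("pics/w12.png");
```

```text
tip (array([0.49398888, 0.44229478, 0.09044673]), array([0.11759495, 0.11445463]))
[[0.5393 0.2937 0.042 ]
 [0.5398 0.2016 0.042 ]
 [0.4577 0.2024 0.042 ]
 [0.4568 0.2932 0.042 ]]
cen [0.49837277 0.24771861 0.042     ] seat [0.49759997 0.35121572 0.042     ] heading 90.42781294227707
mouth tips [0.51969831 0.3948196  0.035     ] [0.47051201 0.39394963 0.035     ] 0.04919400186748221
```

View pics/w12.png

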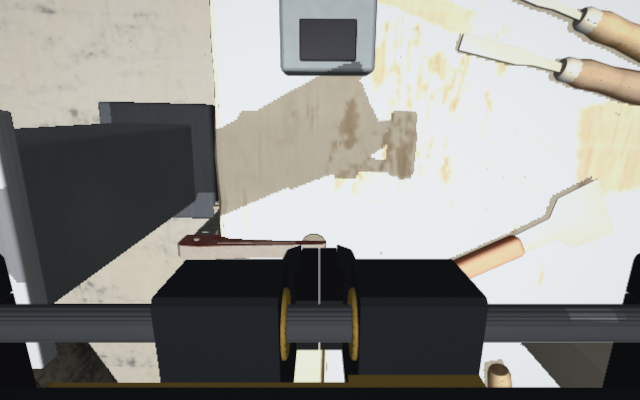

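The bar tip is about 4 mm below level (−0.03 rad), the jaw gap is 49.2 mm (47.9 to 49.2 mm when shut), and the seat is about 3 mm from the post. That's all within tolerance, so I'm handing in.

```bash
python3 -c "
from bench import r
print(r.hand_in(), r.sense()['time'])"
```

```text
the job is handed in; nothing more can be done
the job is handed in; nothing more can be done
```

I pushed the lamp along the bench from behind with both fingertips, turning it as it slid, until the jaws snapped round the larger post. I then pressed the arm down with the shut fingers, withdrew clear of everything and handed in at about 14.4 s. No verdict was reported.

My last checks, all from the camera images:
- **Seat:** it measured about 3 mm from the post's axis against the 7 mm limit. The lamp's position is only known to about 2 mm.
- **Jaws:** the gap at the tips was 49.2 mm, against 48–49 mm when shut and clearly wider as the post passed through. The force rose to about 13 N once the lamp met the stop.
- **Arm:** the tip's top was at z ≈ 0.090 m, against 0.095 m when level. That is about −0.03 rad, inside the 0.14 limit.
- **Stone and pot:** neither showed any visible movement in the top view.

- **Disagreements:** the final top view put the lamp's heading at 90.4°, while the fingers pressing on its back gave 91.3°. The top and scene views also differed by 2 to 4 mm on the post's position. Both are small against the tolerances.
- **Not measured:** I did not measure the lamp's tilt or height. It looked flat on the bench in the pictures.

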